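# Run the wooden bead round the bent wire and push its stop home

### The arm

A 6-joint arm with a two-finger parallel gripper is mounted at the origin on a cart in front of the work surface, level with it; the furniture and walls round the work are solid. World frame = base frame: x ahead of the robot, y to its left, z up, the work surface at z = 0. Lengths are in m, angles in rad, forces in N, time in s.
With the tool pointing down it reaches from about 0.35 to 0.775 m from the base axis. Payload 7.3 kg.
Tool frame: the origin (TCP) lies between the finger pads; the fingertips stand 17 mm ahead of it and the grasp point (between the pads) lies 2 mm behind it; z points along the fingers, y is the line along which they close (so a half turn about z gives the same grasp; the last joint's range is limited). The gripper opens to 92 mm and grips with 3 to 60 N. Pads are 19 mm wide; open, the fingers measure 130 mm over their backs; the gripper's body (75 mm by 190 mm) begins 47 mm behind the grasp point.
Start: joints at [-1.247, 0.342, 1.524, -0, 1.275, -0.146], TCP at [0.238, -0.468, 0.244] pointing down, gripper open.
Joint ranges: [-2.53, 2.53], [-0.77, 2.02], [0.04, 2.7], [-1, 4.14], [0.28, 2.66], [-3.11, 3.11]. Speed limits (rad/s): [2.57, 2.57, 3.14, 3.14, 3.14, 3.14].

### API

Orientations are given as [roll, pitch, yaw] about the fixed x, y, z axes, in that order (R = Rz(yaw) Ry(pitch) Rx(roll)).
In Python, from cell import robot, optics gives the robot as it stands.
- The arm moves only by the tool play_rows, never from a script. Its argument "rows" is a list of rows, each a list of 7 numbers: the shift along the tool's x, y, z in cm, then the turn, a rotation vector about the tool's x, y, z in rad, then the opening, from 0 (shut) to 1 (fully open). In form: [[tx, ty, tz, wx, wy, wz, grip], ...]. A call has 1 to 20 rows; each row is the pose to reach, as a shift and turn from the pose commanded when the call began, along the tool's axes at that moment; what a row does not reach only later rows make up. A row lasts 1/10 s, in which the tool goes at most 50 mm and 8.59 degrees, less where a joint would pass 70% of its speed; a pose out of reach is approached as far as the arm can. A call with a gripper value outside its range is refused whole. The fingers move at their own pace and stop on an object; "squeeze" is the grip in N (left out, the last holds). Time passes only in rows, so rows that repeat a pose let the fingers close. It gives the time, the measured TCP pose, the force, the opening and the grip force at its end, in the units of the state.
- robot.observe(): the state, without advancing time (a new reading comes with each control period).
- optics.read_camera(name): name is "side" or "top" or "wrist"; returns (picture, depth): 400x640x3 uint8, red, green, blue; 400x640 float32, m along the optical axis (not along the pixel's ray), 0 where there is no reading.
- optics.camera_model(name): a dict with "fx", "fy", "cx", "cy" (pixels), "dist" ([k1, k2, p1, p2, k3] as OpenCV has them; the pictures are not rectified), "origin" and "rotation" of the camera in the world; the wrist camera has in their place "tool_from_camera" (4x4, takes a point from camera to tool coordinates, whose origin is the TCP and whose axes are the flange's). Camera axes: x right, y up, looking along -z (the intrinsics and any distortion apply to the point x, -y, -z); pixel columns grow to the right and rows downward; lengths in m; the calibration is good to about 2 mm. A picture is of the moment at which its call begins: read the wrist's pose just before it. camera_model takes no time and is no camera call.
- robot.hand_in(): hands the job in; it is judged then, once.
The state is a dict: "time": time; "qpos": joint angles; "qvel": joint speeds; "joint_efforts": joint torques, N m; "tool_pos": TCP position; "tool_rot": TCP orientation; "contact_force": force on the tool from outside, world axes, zero at the start; "torque": the same for the moment, N m; "opening": finger opening in m; "grip_force": force on a finger pad.
Only numpy, scipy, OpenCV 4.12 (cv2) and the standard library are available. Lean on these libraries where they do the work, as an engineer would, in place of code of your own. Each camera call takes 0.05 s, during which the arm holds its last target. There are 200 camera calls.

### The job

Try out the newly built bead-run toy: take the wooden bead at the start of the bent wire, slide it gently along the wire round both bends without straining the wire, then use it to push the stiff stop disc at the far end all the way back against its steel collar, and let go of the bead there. Leave the paint bottle, the tin and the sanding block where they are.

Things in the scene. Friction and masses are not known exactly. Their poses are not given: they have to be found in the camera images.
- bead_run: The toy: plywood board, 230 (x) x 340 (y) x 18 mm, fast on the table, carrying a stiff bent steel wire 6 mm thick. Origin: centre of the board's underside, z up. As drawn, all the wire lies level, its centre line 90 mm above the table. From the board at x -45, y 135 mm it rises, is level by y 123, and runs straight along -y to (-45, 50), where the first bend begins.
- bend_1 (a point): Where the first bend ends, on the wire's centre line, at (-27.5, 19.7, 90) mm of the toy's frame, whose axes it shares. Both bends have 35 mm radius. The first turns the wire 60 degrees from -y toward +x; then as drawn: straight 66 mm to (29.7, -13.3), a bend back by 60 degrees to (47.2, -43.6), and straight 65 mm along -y to the face of the stop disc at (47.2, -108.6).
- stop_disc (a joint): How far the wooden stop disc (26 mm diameter, 8 mm thick) near the wire's end has been pushed on along the wire, in m: 0 as found, 0.012 against the small fixed steel collar. It slides stiffly (5 N) and stays put. Past point bend_1 the hand-bent wire strays: 7 degrees sideways there, 9 midway to the second bend, 7 at its end; 4 up or down. So the disc lies up to 45 mm off the drawing.
- bead: A turned wooden tube, 44 mm outer diameter, 24 mm long, bore 13 mm, 30 to 55 g. Origin: its centre. Its y axis is the bore axis, at the start pointing away from the first bend. It hangs loosely on the wire's first leg, its centre about 3.5 mm below the wire's centre line. It can be gripped from above across its diameter; below it are about 47 mm of free space down to the board.
- paint_bottle: White paint bottle, 50 mm diameter, 94 mm high, standing loose behind the board. Leave it alone. Origin: centre of its underside.
- tin: Round tin, 76 mm diameter, 58 mm high, standing loose behind the board. Leave it alone. Origin: centre of its underside.
- sanding_block: Brown sanding block, 64 x 106 x 29 mm, lying loose in front of the board. Leave it alone. Origin: centre of its underside.

How it is judged:
On the way:
1. the bead has gone round the first bend, onto the middle straight (x of bead in the frame of bead_run above -0.02 m), for 0.1 s.
At the end, for the whole second after the job is handed in: The stop disc is pushed back to within 2 mm of its collar, and the bead rests, released, on the wire's last leg (value of joint stop_disc above 0.01 m and y of bead in the frame of bead_run below -0.05 m and z of bead in the frame of bead_run above 0.06 m and linear speed of bead below 0.02 m/s); the robot touches nothing.
It fails at once if the bead is pressed against the wire or the stop with more than 15 N (contact force between bead and bead_run above 15 N).
It fails at once if the robot presses on the toy's wire or board with more than 15 N (contact force between any of the fingers, the arm and bead_run above 15 N).
It fails at once if the paint bottle is moved by more than 20 mm (distance of paint_bottle from where it was at the start of the episode above 0.02 m).
It fails at once if the tin is moved by more than 20 mm (distance of tin from where it was at the start of the episode above 0.02 m).
It fails at once if the sanding block is moved by more than 20 mm (distance of sanding_block from where it was at the start of the episode above 0.02 m).
It also fails if it takes over 72 s, if anything falls off the work surface, if the arm or the gripper's body presses on something with over 40 N, if the wrist force passes 120 N, or if a joint passes its speed limit or range.

## Working session

There is one attempt and no reset: what is moved stays moved. The work goes in short steps, Python scripts to look and compute and a tool call to move; the robot and the scene stay as the last step left them, time stands still between calls to the robot, and variables do not carry over. Pictures are saved under pics/ and viewed, at most 10 in all, crops included, and the job is handed in when it is done.

Besides the shell and the picture viewer there is one more tool, called after "Request:" in YAML: its name, and indented under it one key for each argument. play_rows: Moves the arm, as the interface text tells. Its arguments: {"type":"object","properties":{"rows":{"type":"array"},"squeeze":{"type":"number"}},"required":["rows"]}

```bash
mkdir -p pics; ls
python3 - <<'E'
from cell import robot, optics
import cv2,numpy as np
s=robot.observe();print(s['tool_pos'],s['tool_rot'],s['opening'],s['time'])
for n in('top','side'):
    p,d=optics.read_camera(n);cv2.imwrite(f'pics/{n}0.png',p[:,:,::-1]);np.savez(f'{n}0.npz',p=p,d=d)
    print(n,optics.camera_model(n))
print(optics.camera_model('wrist'))
E
```

```text
pics
[ 0.237559   -0.46775866  0.24305147] [-3.14009138e+00 -2.13296332e-04  4.69739004e-01] 0.09157270209391152 0.0
top {'fx': 515.852138772899, 'fy': 515.852138772899, 'cx': 316.95709077136365, 'cy': 203.3968686108328, 'dist': array([-0.06906077,  0.        ,  0.        ,  0.        ,  0.        ]), 'origin': array([ 0.38001368, -0.02174773,  1.27599842]), 'rotation': array([ 0.16578485, -0.00947619, -1.54141892])}
side {'fx': 373.8117704137974, 'fy': 373.8117704137974, 'cx': 319.8532600056938, 'cy': 195.17129671083185, 'dist': array([-0.01889219,  0.        ,  0.        ,  0.        ,  0.        ]), 'origin': array([ 0.43314872, -0.78227322,  0.51477875]), 'rotation': array([ 1.05873918, -0.01457247, -0.16962723])}
{'fx': 332.67855889131675, 'fy': 332.67855889131675, 'cx': 317.4161820005345, 'cy': 203.59550883436992, 'dist': array([-0.0431837,  0.       ,  0.       ,  0.       ,  0.       ]), 'tool_from_camera': array([[ 6.71088241e-04,  9.56921247e-01,  2.90346822e-01,
         7.86876446e-02],
       [ 9.99999349e-01, -3.74335966e-04, -1.07760010e-03,
         6.82891592e-04],
       [-9.22491176e-04,  2.90347356e-01, -9.56920875e-01,
        -1.40619537e-01],
       [ 0.00000000e+00,  0.00000000e+00,  0.00000000e+00,
         1.00000000e+00]])}
```

View pics/top0.png

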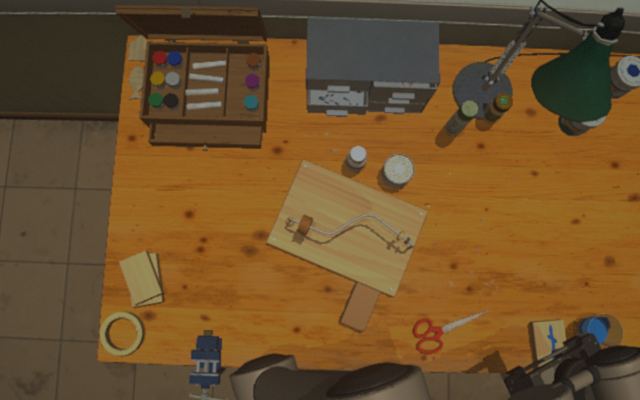

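View pics/side0.png

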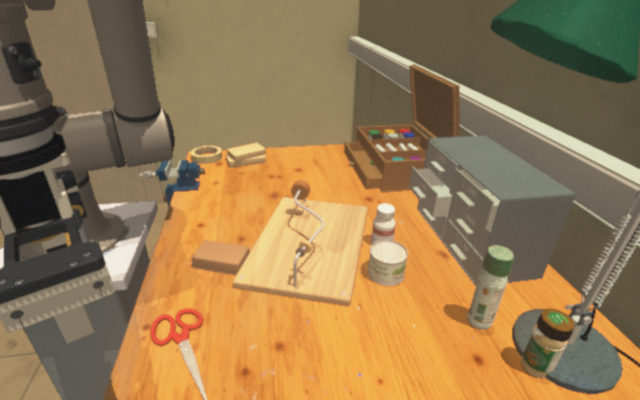

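The top view shows the board with corners at about (304,161), (425,211), (393,294) and (268,241). The bead is at (305,225) and the stop disc near (403,241). The side view shows the bottle and tin beyond the board and the sanding block on the near side.

```bash
cat > h.py <<'E'
from cell import robot, optics
import cv2,numpy as np
from scipy.spatial.transform import Rotation as Ro
F=np.diag([1.,-1,-1])
def Rt(r): return Ro.from_euler('xyz',r).as_matrix()
def cam(n,s=None):
    m=optics.camera_model(n);K=np.array([[m['fx'],0,m['cx']],[0,m['fy'],m['cy']],[0,0,1]])
    if n=='wrist':
        s=s or robot.observe();T=m['tool_from_camera'];R=Rt(s['tool_rot'])
        return K,m['dist'],R@T[:3,:3],R@T[:3,3]+s['tool_pos']
    return K,m['dist'],Rt(m['rotation']),np.array(m['origin'])
def rays(c,px):
    K,d,R,o=c;u=cv2.undistortPoints(np.array(px,float).reshape(-1,1,2),K,d)[:,0]
    return np.c_[u,np.ones(len(u))]@F@R.T   # unit optical depth
def onz(c,px,z):
    r=rays(c,px);return c[3]+r*((z-c[3][2])/r[:,2])[:,None]
def proj(c,P):
    K,d,R,o=c;q=(np.atleast_2d(P)-o)@R@F
    return cv2.projectPoints(q,np.zeros(3),np.zeros(3),K,d)[0][:,0]
def meet(c1,p1,c2,p2):
    r1,r2=rays(c1,[p1])[0],rays(c2,[p2])[0]
    t=np.linalg.lstsq(np.c_[r1,-r2],c2[3]-c1[3],rcond=None)[0]
    a,b=c1[3]+t[0]*r1,c2[3]+t[1]*r2;return (a+b)/2,np.linalg.norm(a-b)
E
python3 - <<'E'
from h import *
c=cam('top')
P=onz(c,[(304,161),(425,211),(393,294),(268,241)],.018);print(P.round(3))
print([np.linalg.norm(P[i]-P[i-1]).round(3) for i in range(4)])
ctr=P.mean(0);a=(P[0]+P[3]-P[1]-P[2])[:2];yaw=np.arctan2(-a[0],a[1]);print(ctr,yaw)
print(onz(c,[(305,225),(403,241)],.088).round(3))
R=Ro.from_euler('z',yaw).as_matrix()
print('bead in toy',(onz(c,[(305,225),(403,241)],.088)-ctr)@R)
for n,p,z in(('bottle',(357,150),.094),('tin',(398,163),.058)):print(n,onz(c,[p],z))
E
```

```text
[[ 0.698  0.008  0.018]
 [ 0.58  -0.296  0.018]
 [ 0.375 -0.217  0.018]
 [ 0.494  0.089  0.018]]
[np.float64(0.219), np.float64(0.326), np.float64(0.22), np.float64(0.329)]
[ 0.53656027 -0.10394028  0.018     ] -0.3697674239625965
[[ 0.527 -0.001  0.088]
 [ 0.497 -0.229  0.088]]
bead in toy [[-0.04574634  0.09273464  0.07      ]
 [ 0.00824549 -0.13085956  0.07      ]]
bottle [[ 0.70916769 -0.11818204  0.094     ]]
tin [[ 0.68986402 -0.2216114   0.058     ]]
```

Request:
play_rows:
  rows:
    - [43,-19,0,0,0,-0.73,1]
    - [43,-19,0,0,0,-0.73,1]
    - [43,-19,0,0,0,-0.73,1]
    - [43,-19,0,0,0,-0.73,1]
    - [43,-19,0,0,0,-0.73,1]
    - [43,-19,0,0,0,-0.73,1]
    - [43,-19,0,0,0,-0.73,1]
    - [43,-19,0,0,0,-0.73,1]
    - [43,-19,0,0,0,-0.73,1]
    - [43,-19,0,0,0,-0.73,1]
    - [43,-19,0,0,0,-0.73,1]
    - [43,-19,0,0,0,-0.73,1]
    - [43,-19,0,0,0,-0.73,1]
    - [43,-19,0,0,0,-0.73,1]

```text
time: 1.5
tool_pos: [0.5345, -0.1051, 0.2438]
tool_rot: [-3.142, 0.0, 1.198]
contact_force: [0.2, -0.4, -0.6]
opening: 0.0918
grip_force: 0.0
```

Run:
```python
from h import *
import pickle
s=robot.observe();p,d=optics.read_camera('wrist')
pickle.dump((s,p,d),open('w1.pkl','wb'));print(s['time'],s['tool_pos'],s['tool_rot'])
cv2.imwrite('pics/w1.png',p[:,:,::-1])
```

```text
1.5 [ 0.53450027 -0.1051478   0.24378418] [-3.14153854e+00  2.26357505e-04  1.19795667e+00]
```

View pics/w1.png

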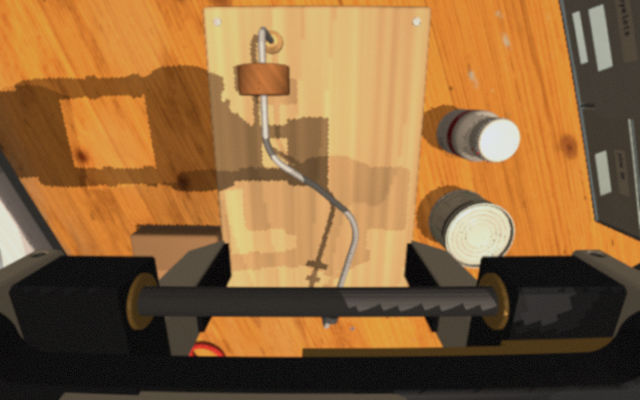

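The wrist view shows the bead at about (263,80), the wire running down it through bends at (270,145) and (345,210), and the last leg going under the gripper near (335,290). The tin and bottle are at the right, well off the path. I'll move on along the wire for a second view with parallax.

Request:
play_rows:
  rows:
    - [-4.5,2.5,0,0,0,0,1]
    - [-9,5,0,0,0,0,1]
    - [-9,5,0,0,0,0,1]
    - [-9,5,0,0,0,0,1]
    - [-9,5,0,0,0,0,1]

```text
time: 2.05
tool_pos: [0.5486, -0.2057, 0.2437]
tool_rot: [-3.141, -0.0, 1.199]
contact_force: [-0.2, 0.4, -0.0]
opening: 0.0918
grip_force: 0.0
```

Run:
```python
from h import *
import pickle
s=robot.observe();p,d=optics.read_camera('wrist')
pickle.dump((s,p,d),open('w2.pkl','wb'));print(s['time'],s['tool_pos'],s['tool_rot'])
_,p1,_=pickle.load(open('w1.pkl','rb'))
big=lambda a:cv2.resize(a[:,:,::-1],None,fx=2,fy=2,interpolation=cv2.INTER_CUBIC)
cv2.imwrite('pics/w12.png',np.hstack([big(p1[0:300,190:390]),big(p[0:300,110:310])]))
```

```text
2.05 [ 0.54862122 -0.20567879  0.24366522] [-3.14103918e+00 -4.22890222e-04  1.19921000e+00]
```

View pics/w12.png

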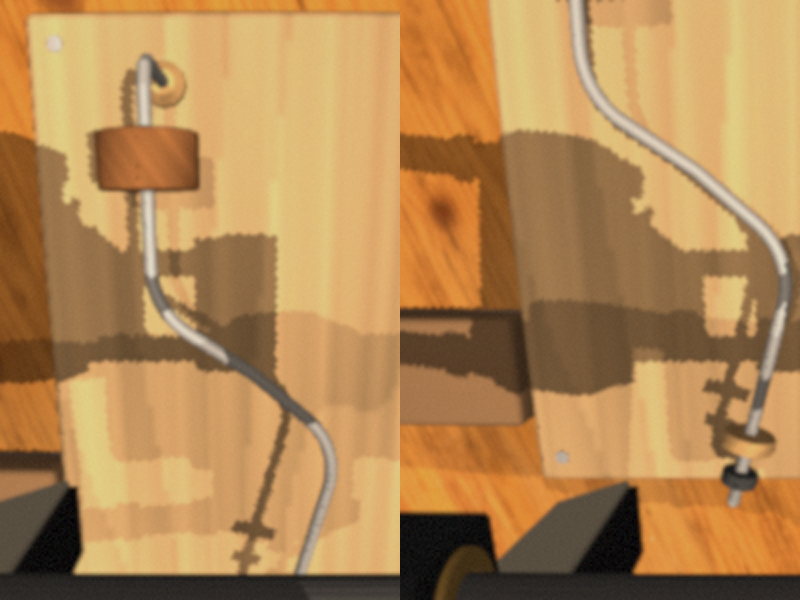

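The enlarged pair shows the whole wire. In the left half the bead is at crop (148,158). In the right half the wire runs (577,10)→(600,100)→(765,232)→(784,290)→(750,430), with the disc at (748,440) and the collar at (740,476).

Run:
```python
from h import *
import pickle
s1,p1,d1=pickle.load(open('w1.pkl','rb'));s2,p2,d2=pickle.load(open('w2.pkl','rb'))
c1,c2=cam('wrist',s1),cam('wrist',s2)
# toy frame from board corners w1: nails/edges
def dep(c,d,px,off=0.003):
    o=[]
    for x,y in px:
        w=d[int(y)-1:int(y)+2,int(x)-1:int(x)+2];w=w[w>0]
        z=np.median(w[w<w.min()+.008]) if len(w) else np.nan
        r=rays(c,[(x,y)])[0];o.append(c[3]+r*(z+off))
    return np.array(o)
B=dep(c1,d1,[(218,60),(400,40),(230,180),(390,230),(480,25)],0);print('board/table z',B[:,2].round(4))
P=onz(c1,[(204.5,8),(430,7),(218,218)],.018);print('corners',P.round(4),np.linalg.norm(P[1]-P[0]))
cc=np.array([(577,10),(578,40),(584,70),(600,100),(630,127),(665,152),(700,175),(735,203),(765,232),(784,265),(784,290),(775,330),(765,380),(757,405),(752,428),(740,476),(735,500)],float)
W2=dep(c2,d2,np.c_[110+(cc[:,0]-400)/2,cc[:,1]/2])
k=np.array([(146,75),(146,110),(149,210),(151,260),(165,305),(195,338),(240,366),(280,397),(315,427),(331,465),(327,500),(312,540)],float)
W1=dep(c1,d1,np.c_[190+k[:,0]/2,k[:,1]/2])
yaw=np.arctan2(P[1,1]-P[0,1],P[1,0]-P[0,0]);R=Ro.from_euler('z',yaw).as_matrix()
ctr=(P[0]+P[1])/2-R@[0,.17,0];ctr[2]=0;print('yaw',yaw,'ctr',ctr)
np.savez('toy.npz',R=R,ctr=ctr)
print('W2 toy mm');print(((W2-ctr)@R*1e3).round(1));print('W1');print(((W1-ctr)@R*1e3).round(1))
bt=dep(c1,d1,[(263,66),(263,92)],0);print('bead top edges',((bt-ctr)@R*1e3).round(1))
bb=dep(c1,d1,[(x,79) for x in(241,247,255,263,271,279,286)],0);print(((bb-ctr)@R*1e3).round(1))
```

```text
board/table z [ 0.0181  0.0179  0.017   0.0175 -0.0003]
corners [[ 0.4925  0.0937  0.018 ]
 [ 0.7016  0.0131  0.018 ]
 [ 0.4083 -0.1105  0.018 ]] 0.2240693927616008
yaw -0.36801762026449836 ctr [ 0.53590452 -0.10524027  0.        ]
W2 toy mm
[[ -45.8   65.5   89.6]
 [ -46.6   54.7   88.8]
 [ -44.8   43.2   89.7]
 [ -39.4   31.9   89. ]
 [ -27.7   21.2   89.3]
 [ -13.8   11.2   88.5]
 [   0.4    1.9   88.3]
 [  14.8   -9.6   87.6]
 [  27.3  -21.8   87.1]
 [  35.3  -36.    86.6]
 [  35.1  -47.    86.1]
 [  30.8  -64.9   86.4]
 [  25.7  -88.2   86.4]
 [  21.6 -100.3   86.2]
 [  18.9 -111.7   86.3]
 [  12.9 -134.3   90.6]
 [   9.1 -150.1   83.6]]
W1
[[-44.6 129.9  86.9]
 [-44.9 116.1  89. ]
 [-45.4  76.3  89.4]
 [-45.5  55.3  89.7]
 [-40.4  35.5  88.6]
 [-27.4  20.7  89.5]
 [ -7.3   7.5  88.5]
 [ 11.1  -7.5  87.8]
 [ 27.7 -22.4  87.4]
 [ 35.8 -41.6  87.6]
 [ 34.5 -60.5  86.4]
 [ 27.6 -82.   87. ]]
bead top edges [[-42.6 105.8 107. ]
 [-43.4  86.3 107.4]]
[[-61.9  96.8 100.2]
 [-55.9  96.4 105.7]
 [-49.3  96.2 107.3]
 [-43.1  96.2 106.5]
 [-36.9  96.2 105.7]
 [-31.   96.4 101.8]
 [-26.1  96.9  93.6]]
```

```bash
cat > path.py <<'E'
from h import *
from scipy.interpolate import splprep,splev
t=np.load('toy.npz');RT,CT=t['R'],t['ctr']
pts=np.array([[-45.3,116,89.5],[-45.3,96,89.5],[-45.4,76.3,89.5],[-45.7,65.5,89.5],[-46,55,89.3],[-44.9,43.2,89.3],[-40,33.7,89],[-27.6,20.9,89.2],[-13.8,11.4,88.6],[-7.3,7.2,88.5],[.4,1.7,88.3],[11.1,-7,87.8],[14.8,-9.8,87.6],[27.4,-22,87.2],[35.4,-37,87],[35.1,-47,86.5],[33.5,-58,86.4],[30.4,-68,86.4],[25.5,-88.2,86.4],[21.9,-100.3,86.3],[18.9,-111.7,86.3],[12,-139,86]])
tck,u=splprep(pts.T,s=len(pts)*.35)
uu=np.linspace(0,1,4000);C=np.array(splev(uu,tck)).T
S=np.r_[0,np.cumsum(np.linalg.norm(np.diff(C,axis=0),axis=1))]
def at(s): return np.array([np.interp(s,S,C[:,i]) for i in range(3)])
def pose(s):   # bead centre on chord mid, tool pose (world TCP, yaw)
    a,b,m=at(s-11),at(s+11),at(s);p=(m+(a+b)/2)/2;d=a-b
    P=CT+RT@(p/1e3)-[0,0,.002];dw=RT@d
    return P,np.arctan2(dw[1],dw[0])
def s_of(toy): return S[np.argmin(np.linalg.norm(C[:,:2]-toy[:2],axis=1))]
def rel(s0,P,yaw):  # shift in tool axes (cm), turn about tool z
    R=Rt(s0['tool_rot']);d=R.T@(P-s0['tool_pos'])*100
    w=Ro.from_matrix(R.T@Rt([np.pi,0,yaw])).as_rotvec();return np.r_[d,w]
E
python3 - <<'E'
from path import *
s=robot.observe()
P=CT+RT@np.array([-.0455,.096,.084]);y=np.arctan2(RT[1,1],RT[0,1])
print(rel(s,P,y).round(2),P,y)
for q in np.arange(20,240,15):
    p,w=pose(q);print(q,at(q).round(1),w.round(3))
print(S[-1],s_of([18.9,-111.7]))
E
```

```text
[18.44 -9.39 15.99 -0.   -0.   -0.  ] [0.52798867 0.00070117 0.084     ] 1.2027787065303983
20 [-44.8  96.   89.5] 1.175
35 [-45.6  81.   89.5] 1.146
50 [-46.3  66.   89.4] 1.194
65 [-45.6  51.   89.3] 1.357
80 [-41.3  36.7  89.2] 1.673
95 [-32.3  24.8  89.1] 1.988
110 [-20.6  15.5  88.8] 2.156
125 [-8.   7.3 88.5] 2.196
140 [ 4.4 -1.1 88.1] 2.149
155 [ 16.2 -10.4  87.6] 2.038
170 [ 26.4 -21.3  87.2] 1.836
185 [ 33.4 -34.4  86.9] 1.49
200 [ 34.7 -49.3  86.6] 1.149
215 [ 32.4 -64.1  86.4] 0.994
230 [ 28.6 -78.6  86.3] 0.925
292.6384781515998 264.4979063644426
```

Request:
play_rows:
  rows:
    - [5,-2.4,0,0,0,0,1]
    - [9.2,-4.7,0,0,0,0,1]
    - [14,-7,0,0,0,0,1]
    - [18.4,-9.4,0,0,0,0,1]
    - [18.4,-9.4,0,0,0,0,1]
    - [18.4,-9.4,4,0,0,0,1]
    - [18.4,-9.4,8,0,0,0,1]
    - [18.4,-9.4,11,0,0,0,1]
    - [18.4,-9.4,13,0,0,0,1]
    - [18.4,-9.4,15,0,0,0,1]
    - [18.4,-9.4,16,0,0,0,1]
    - [18.4,-9.4,16,0,0,0,1]
    - [18.4,-9.4,16,0,0,0,1]
  squeeze: 8

```text
time: 3.4
tool_pos: [0.5286, -0.0004, 0.0845]
tool_rot: [3.14, -0.0, 1.2]
contact_force: [0.6, -0.5, 0.6]
opening: 0.0923
grip_force: 0.0
```

Run:
```python
from path import *
s=robot.observe();p,d=optics.read_camera('wrist')
cv2.imwrite('pics/w3.png',p[:,:,::-1])
print(((s['tool_pos']-CT)@RT*1e3).round(1),s['tool_rot'],s['contact_force'])
```

```text
[-44.5  95.2  84.5] [ 3.14045246e+00 -1.40509956e-04  1.20020752e+00] [ 0.58592734 -0.45863593  0.56267531]
```

View pics/w3.png

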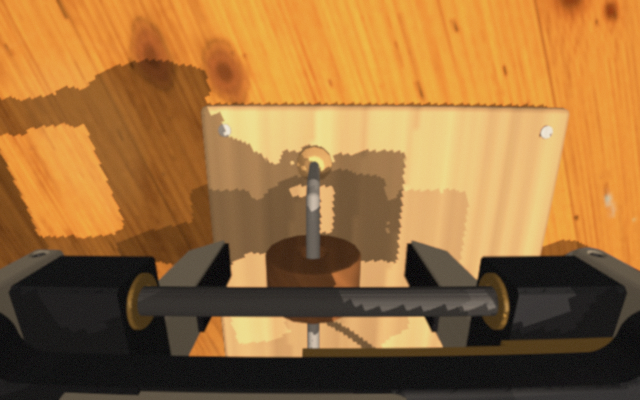

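The fingers straddle the bead: inner edges at columns 229 and 406, bead between 266 and 360. The bead sits about 1–2 mm left of centre, so I shift slightly and close.

Request:
play_rows:
  rows:
    - [0,-0.1,0,0,0,0,0.7]
    - [0,-0.1,0,0,0,0,0.55]
    - [0,-0.1,0,0,0,0,0.4]
    - [0,-0.1,0,0,0,0,0.3]
    - [0,-0.1,0,0,0,0,0.3]
    - [0,-0.1,0,0,0,0,0.3]
    - [0,-0.1,0,0,0,0,0.3]
    - [0,-0.1,0,0,0,0,0.3]
    - [0,-0.1,0,0,0,0,0.3]
  squeeze: 8

```text
time: 4.35
tool_pos: [0.5272, -0.0001, 0.0837]
tool_rot: [-3.142, 0.0, 1.2]
contact_force: [-0.4, 0.2, 1.2]
opening: 0.0428
grip_force: 8.0
```

```bash
cat > plan.py <<'E'
import sys
from path import *
s=robot.observe();toy=(s['tool_pos']-CT)@RT*1e3;s0=s_of(toy)
a,n,end=float(sys.argv[1]),int(sys.argv[2]),float(sys.argv[3])
print('t',s['time'],'toy',toy.round(1),'s',s0.round(1),'wire',at(s0).round(1),'F tool',(Rt(s['tool_rot']).T@s['contact_force']).round(1),'grip',s['grip_force'],s['opening'])
for q in np.linspace(s0+a,end,n):
    r=rel(s,*pose(q));print(q.round(0),np.r_[r[:3].round(2),r[3:].round(3)].tolist())
E
python3 plan.py 5 12 70
```

```text
t 4.35 toy [-45.9  94.9  83.7] s 21.1 wire [-44.8  94.9  89.5] F tool [ 0.1 -0.4 -1.2] grip 7.999899324495345 0.042847048532270664
26.0 [-0.5, 0.08, -0.38, -0.0, 0.0, 0.045]
30.0 [-0.9, 0.06, -0.38, -0.0, 0.0, 0.052]
34.0 [-1.3, 0.04, -0.38, -0.0, 0.0, 0.054]
38.0 [-1.7, 0.02, -0.38, -0.0, 0.0, 0.05]
42.0 [-2.1, 0.01, -0.38, -0.0, 0.0, 0.041]
46.0 [-2.5, -0.0, -0.38, -0.0, 0.0, 0.027]
50.0 [-2.9, -0.01, -0.37, -0.0, 0.0, 0.006]
54.0 [-3.29, -0.0, -0.37, -0.0, 0.0, -0.023]
58.0 [-3.69, 0.02, -0.37, -0.0, 0.0, -0.062]
62.0 [-4.09, 0.05, -0.37, -0.0, 0.0, -0.111]
66.0 [-4.48, 0.11, -0.36, -0.0, 0.0, -0.174]
70.0 [-4.86, 0.2, -0.36, -0.0, 0.0, -0.248]
```

Request:
play_rows:
  rows:
    - [0,0,-0.2,0,0,0,0.3]
    - [0,0.03,-0.35,0,0,0,0.3]
    - [-0.4,0.04,-0.37,0,0,0,0.3]
    - [-0.8,0.04,-0.37,0,0,0,0.3]
    - [-1.2,0.04,-0.37,0,0,0,0.3]
    - [-1.6,0.03,-0.37,0,0,0,0.3]
    - [-2.0,0.03,-0.37,0,0,0,0.3]
    - [-2.4,0.03,-0.37,0,0,0,0.3]
    - [-2.8,0.03,-0.37,0,0,0,0.3]
    - [-3.2,0.03,-0.37,0,0,-0.02,0.3]
    - [-3.6,0.04,-0.37,0,0,-0.05,0.3]
    - [-4.0,0.06,-0.37,0,0,-0.1,0.3]
    - [-4.4,0.11,-0.37,0,0,-0.17,0.3]
    - [-4.4,0.11,-0.37,0,0,-0.17,0.3]
  squeeze: 8

```text
time: 5.75
tool_pos: [0.5122, -0.042, 0.0874]
tool_rot: [3.142, 0.0, 1.371]
contact_force: [0.2, 0.4, 0.7]
opening: 0.0429
grip_force: 8.0
```

```bash
python3 plan.py 3 16 115
```

```text
t 5.75 toy [-44.9  50.4  87.4] s 65.7 wire [-45.5  50.3  89.3] F tool [ 0.5  0.1 -0.7] grip 7.999043813324533 0.042920620048960446
69.0 [-0.3, -0.0, 0.01, 0.0, 0.0, -0.053]
72.0 [-0.6, 0.02, 0.01, -0.0, 0.0, -0.115]
75.0 [-0.9, 0.07, 0.02, -0.0, 0.0, -0.183]
78.0 [-1.2, 0.14, 0.02, -0.0, 0.0, -0.255]
81.0 [-1.49, 0.22, 0.02, -0.0, 0.0, -0.328]
84.0 [-1.77, 0.33, 0.03, -0.0, 0.0, -0.4]
87.0 [-2.05, 0.46, 0.03, -0.0, 0.0, -0.469]
90.0 [-2.32, 0.6, 0.03, -0.0, 0.0, -0.533]
93.0 [-2.57, 0.76, 0.04, -0.0, 0.0, -0.59]
96.0 [-2.83, 0.94, 0.04, -0.0, 0.0, -0.641]
100.0 [-3.07, 1.13, 0.04, -0.0, 0.0, -0.685]
103.0 [-3.3, 1.32, 0.05, -0.0, 0.0, -0.722]
106.0 [-3.53, 1.53, 0.05, -0.0, 0.0, -0.753]
109.0 [-3.76, 1.74, 0.06, -0.0, 0.0, -0.777]
112.0 [-3.97, 1.96, 0.06, -0.0, 0.0, -0.797]
115.0 [-4.19, 2.18, 0.07, -0.0, 0.0, -0.811]
```

Forces are near zero. I'll go round the first bend, halfway first.

Request:
play_rows:
  rows:
    - [-0.3,0,0,0,0,-0.05,0.3]
    - [-0.6,0.02,0,0,0,-0.11,0.3]
    - [-0.9,0.07,0,0,0,-0.18,0.3]
    - [-1.2,0.14,0.01,0,0,-0.25,0.3]
    - [-1.49,0.23,0.01,0,0,-0.33,0.3]
    - [-1.77,0.34,0.01,0,0,-0.4,0.3]
    - [-2.05,0.47,0.02,0,0,-0.47,0.3]
    - [-2.05,0.47,0.02,0,0,-0.47,0.3]

```text
time: 6.55
tool_pos: [0.5129, -0.0628, 0.0872]
tool_rot: [3.141, 0.0, 1.839]
contact_force: [0.5, 0.1, -0.6]
opening: 0.0428
grip_force: 8.0
```

```bash
python3 plan.py 3 14 127
```

```text
t 6.55 toy [-36.7  31.4  87.2] s 87.1 wire [-37.5  30.7  89.1] F tool [0.  0.5 0.6] grip 7.999054952524602 0.04282314182708382
90.0 [-0.3, -0.03, 0.01, 0.0, 0.0, -0.06]
93.0 [-0.58, -0.01, 0.01, 0.0, 0.0, -0.114]
96.0 [-0.86, 0.03, 0.02, 0.0, 0.0, -0.162]
99.0 [-1.14, 0.08, 0.02, 0.0, 0.0, -0.204]
101.0 [-1.41, 0.14, 0.02, 0.0, 0.0, -0.24]
104.0 [-1.69, 0.21, 0.03, 0.0, 0.0, -0.271]
107.0 [-1.96, 0.29, 0.03, 0.0, 0.0, -0.296]
110.0 [-2.23, 0.37, 0.04, 0.0, 0.0, -0.317]
113.0 [-2.5, 0.46, 0.04, 0.0, 0.0, -0.333]
116.0 [-2.77, 0.55, 0.05, 0.0, 0.0, -0.345]
118.0 [-3.03, 0.65, 0.05, 0.0, 0.0, -0.353]
121.0 [-3.3, 0.75, 0.06, 0.0, 0.0, -0.357]
124.0 [-3.56, 0.84, 0.07, 0.0, 0.0, -0.357]
127.0 [-3.83, 0.94, 0.07, 0.0, 0.0, -0.355]
```

Request:
play_rows:
  rows:
    - [-0.3,-0.01,0.01,0,0,-0.06,0.3]
    - [-0.58,0,0.01,0,0,-0.11,0.3]
    - [-0.86,0.03,0.02,0,0,-0.16,0.3]
    - [-1.14,0.08,0.02,0,0,-0.2,0.3]
    - [-1.41,0.14,0.02,0,0,-0.24,0.3]
    - [-1.69,0.21,0.03,0,0,-0.27,0.3]
    - [-1.96,0.29,0.03,0,0,-0.3,0.3]
    - [-2.23,0.37,0.04,0,0,-0.32,0.3]
    - [-2.5,0.46,0.04,0,0,-0.33,0.3]
    - [-2.77,0.55,0.05,0,0,-0.345,0.3]
    - [-3.03,0.65,0.05,0,0,-0.355,0.3]
    - [-3.3,0.75,0.06,0,0,-0.355,0.3]
    - [-3.3,0.75,0.06,0,0,-0.355,0.3]

```text
time: 7.85
tool_pos: [0.5291, -0.0927, 0.0866]
tool_rot: [3.141, 0.0, 2.194]
contact_force: [0.6, -0.4, 0.2]
opening: 0.0426
grip_force: 8.0
```

```bash
python3 plan.py 3 16 170
```

```text
t 7.85 toy [-10.8   9.2  86.6] s 121.6 wire [-10.9   9.1  88.6] F tool [-0.7  0.3 -0.2] grip 7.999851058702916 0.04257981790842151
125.0 [-0.3, -0.01, 0.01, 0.0, 0.0, -0.002]
128.0 [-0.6, -0.01, 0.02, 0.0, 0.0, 0.001]
131.0 [-0.91, -0.02, 0.02, 0.0, 0.0, 0.008]
134.0 [-1.21, -0.02, 0.03, 0.0, 0.0, 0.017]
137.0 [-1.51, -0.03, 0.04, 0.0, 0.0, 0.029]
140.0 [-1.81, -0.04, 0.05, 0.0, 0.0, 0.044]
143.0 [-2.11, -0.06, 0.06, 0.0, 0.0, 0.061]
146.0 [-2.42, -0.08, 0.07, 0.0, 0.0, 0.08]
149.0 [-2.72, -0.11, 0.08, 0.0, 0.0, 0.102]
152.0 [-3.02, -0.14, 0.09, 0.0, 0.0, 0.127]
155.0 [-3.32, -0.19, 0.1, 0.0, 0.0, 0.155]
158.0 [-3.61, -0.24, 0.1, 0.0, 0.0, 0.186]
161.0 [-3.91, -0.3, 0.11, 0.0, 0.0, 0.222]
164.0 [-4.2, -0.37, 0.12, 0.0, 0.0, 0.262]
167.0 [-4.49, -0.46, 0.13, 0.0, 0.0, 0.307]
170.0 [-4.77, -0.56, 0.14, 0.0, 0.0, 0.359]
```

Request:
play_rows:
  rows:
    - [-0.3,-0.01,0.01,0,0,0,0.3]
    - [-0.6,-0.01,0.02,0,0,0,0.3]
    - [-0.9,-0.02,0.02,0,0,0.01,0.3]
    - [-1.2,-0.02,0.03,0,0,0.02,0.3]
    - [-1.5,-0.03,0.04,0,0,0.03,0.3]
    - [-1.8,-0.04,0.05,0,0,0.045,0.3]
    - [-2.1,-0.06,0.06,0,0,0.06,0.3]
    - [-2.4,-0.08,0.07,0,0,0.08,0.3]
    - [-2.7,-0.11,0.08,0,0,0.1,0.3]
    - [-3.0,-0.14,0.09,0,0,0.13,0.3]
    - [-3.3,-0.19,0.1,0,0,0.155,0.3]
    - [-3.6,-0.24,0.1,0,0,0.19,0.3]
    - [-3.9,-0.3,0.11,0,0,0.22,0.3]
    - [-3.9,-0.3,0.11,0,0,0.22,0.3]

```text
time: 9.25
tool_pos: [0.5493, -0.1262, 0.0855]
tool_rot: [3.141, 0.0, 1.973]
contact_force: [-0.2, 0.2, -0.3]
opening: 0.0428
grip_force: 8.0
```

```bash
python3 plan.py 3 16 208
```

```text
t 9.25 toy [ 20.1 -14.7  85.5] s 160.8 wire [ 20.4 -14.3  87.5] F tool [ 0.2 -0.1  0.3] grip 8.000264562433586 0.04282821201392858
164.0 [-0.3, 0.0, 0.01, 0.0, 0.0, 0.039]
167.0 [-0.59, -0.02, 0.02, 0.0, 0.0, 0.083]
170.0 [-0.88, -0.05, 0.02, 0.0, 0.0, 0.132]
173.0 [-1.17, -0.1, 0.03, 0.0, 0.0, 0.188]
176.0 [-1.45, -0.16, 0.04, 0.0, 0.0, 0.25]
179.0 [-1.73, -0.25, 0.05, 0.0, 0.0, 0.318]
181.0 [-2.0, -0.35, 0.05, 0.0, 0.0, 0.392]
184.0 [-2.26, -0.47, 0.06, 0.0, 0.0, 0.469]
187.0 [-2.51, -0.61, 0.07, 0.0, 0.0, 0.546]
190.0 [-2.75, -0.77, 0.07, 0.0, 0.0, 0.621]
193.0 [-2.98, -0.94, 0.08, 0.0, 0.0, 0.691]
196.0 [-3.2, -1.13, 0.08, 0.0, 0.0, 0.755]
199.0 [-3.41, -1.33, 0.09, 0.0, 0.0, 0.81]
202.0 [-3.61, -1.55, 0.09, 0.0, 0.0, 0.856]
205.0 [-3.8, -1.77, 0.1, 0.0, 0.0, 0.894]
208.0 [-3.98, -2.0, 0.1, 0.0, 0.0, 0.925]
```

Request:
play_rows:
  rows:
    - [-0.3,0,0.01,0,0,0.04,0.3]
    - [-0.59,-0.02,0.01,0,0,0.08,0.3]
    - [-0.88,-0.05,0.02,0,0,0.13,0.3]
    - [-1.17,-0.1,0.02,0,0,0.19,0.3]
    - [-1.45,-0.17,0.03,0,0,0.25,0.3]
    - [-1.73,-0.26,0.04,0,0,0.32,0.3]
    - [-2.0,-0.36,0.04,0,0,0.39,0.3]
    - [-2.26,-0.48,0.05,0,0,0.47,0.3]
    - [-2.51,-0.62,0.06,0,0,0.55,0.3]
    - [-2.51,-0.62,0.06,0,0,0.55,0.3]

```text
time: 10.25
tool_pos: [0.5533, -0.1515, 0.0849]
tool_rot: [-3.142, 0.0, 1.424]
contact_force: [-0.2, 0.8, 0.0]
opening: 0.0429
grip_force: 8.0
```

```bash
python3 plan.py 3 15 230
```

```text
t 10.25 toy [ 32.8 -36.9  84.9] s 187.3 wire [ 34.  -36.7  86.8] F tool [ 0.8 -0.3 -0. ] grip 8.000821658642963 0.042938383013529424
190.0 [-0.29, 0.02, 0.01, -0.0, 0.0, 0.07]
193.0 [-0.57, -0.0, 0.02, -0.0, 0.0, 0.138]
196.0 [-0.85, -0.05, 0.02, -0.0, 0.0, 0.2]
199.0 [-1.12, -0.11, 0.03, -0.0, 0.0, 0.254]
202.0 [-1.39, -0.18, 0.03, -0.0, 0.0, 0.3]
204.0 [-1.66, -0.27, 0.04, -0.0, 0.0, 0.338]
207.0 [-1.93, -0.36, 0.04, -0.0, 0.0, 0.369]
210.0 [-2.19, -0.47, 0.04, -0.0, 0.0, 0.395]
213.0 [-2.45, -0.58, 0.05, -0.0, 0.0, 0.416]
216.0 [-2.71, -0.7, 0.05, -0.0, 0.0, 0.435]
219.0 [-2.96, -0.82, 0.05, -0.0, 0.0, 0.451]
221.0 [-3.22, -0.94, 0.05, -0.0, 0.0, 0.465]
224.0 [-3.47, -1.07, 0.05, -0.0, 0.0, 0.478]
227.0 [-3.72, -1.2, 0.05, -0.0, 0.0, 0.489]
230.0 [-3.97, -1.34, 0.05, -0.0, 0.0, 0.499]
```

Request:
play_rows:
  rows:
    - [-0.29,0.02,0,0,0,0.07,0.3]
    - [-0.57,0,0.01,0,0,0.14,0.3]
    - [-0.85,-0.04,0.02,0,0,0.2,0.3]
    - [-1.12,-0.1,0.02,0,0,0.25,0.3]
    - [-1.39,-0.18,0.03,0,0,0.3,0.3]
    - [-1.66,-0.27,0.03,0,0,0.34,0.3]
    - [-1.93,-0.36,0.03,0,0,0.37,0.3]
    - [-2.19,-0.47,0.03,0,0,0.395,0.3]
    - [-2.45,-0.58,0.04,0,0,0.415,0.3]
    - [-2.71,-0.7,0.04,0,0,0.43,0.3]
    - [-2.96,-0.82,0.04,0,0,0.445,0.3]
    - [-3.22,-0.94,0.04,0,0,0.455,0.3]
    - [-3.22,-0.94,0.04,0,0,0.455,0.3]

```text
time: 11.55
tool_pos: [0.5392, -0.1821, 0.0845]
tool_rot: [3.142, 0.0, 0.969]
contact_force: [0.1, 0.8, 0.1]
opening: 0.0428
grip_force: 8.0
```

```bash
python3 plan.py 3 12 252
python3 - <<'E'
from path import *
p,d=optics.read_camera('side')
cv2.imwrite('pics/s2.png',cv2.resize(p[210:310,240:370,::-1],None,fx=6,fy=6,interpolation=cv2.INTER_CUBIC))
E
```

```text
t 11.55 toy [ 30.7 -70.6  84.5] s 221.6 wire [ 30.8 -70.6  86.4] F tool [ 0.7 -0.4 -0.1] grip 7.999799782410264 0.042788577586845095
225.0 [-0.3, -0.01, 0.02, 0.0, 0.0, 0.025]
227.0 [-0.55, -0.01, 0.02, 0.0, 0.0, 0.034]
230.0 [-0.79, -0.02, 0.02, 0.0, 0.0, 0.043]
232.0 [-1.04, -0.03, 0.02, 0.0, 0.0, 0.051]
235.0 [-1.29, -0.05, 0.02, 0.0, 0.0, 0.057]
237.0 [-1.54, -0.06, 0.02, 0.0, 0.0, 0.063]
240.0 [-1.79, -0.08, 0.02, 0.0, 0.0, 0.067]
242.0 [-2.03, -0.09, 0.02, 0.0, 0.0, 0.071]
245.0 [-2.28, -0.11, 0.02, 0.0, 0.0, 0.073]
247.0 [-2.53, -0.13, 0.02, 0.0, 0.0, 0.074]
250.0 [-2.78, -0.15, 0.02, 0.0, 0.0, 0.074]
252.0 [-3.03, -0.17, 0.02, 0.0, 0.0, 0.073]
```

View pics/s2.png

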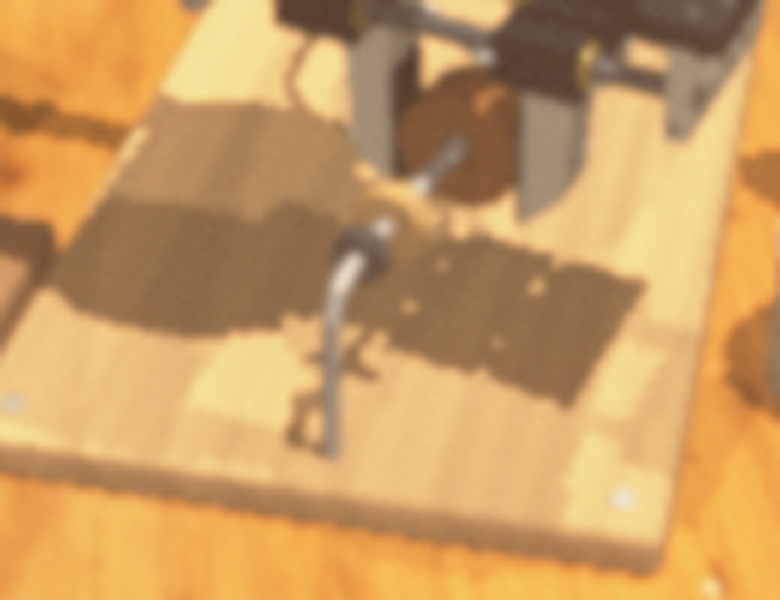

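The side crop shows the wire passing through the middle of the bead at (445,165). The stop disc is hidden in shadow near (380,215), the collar is at (360,250), and the wire goes down to the board beyond it.

Request:
play_rows:
  rows:
    - [-0.3,-0.01,0.01,0,0,0.02,0.3]
    - [-0.6,-0.02,0.01,0,0,0.03,0.3]
    - [-0.9,-0.03,0.01,0,0,0.04,0.3]
    - [-1.2,-0.04,0.01,0,0,0.04,0.3]
    - [-1.5,-0.05,0.01,0,0,0.045,0.3]
    - [-1.8,-0.07,0.01,0,0,0.045,0.3]
    - [-2.1,-0.08,0.01,0,0,0.045,0.3]
    - [-2.4,-0.1,0.01,0,0,0.045,0.3]
    - [-2.5,-0.1,0.01,0,0,0.045,0.3]
    - [-2.5,-0.1,0.01,0,0,0.045,0.3]
  squeeze: 10

```text
time: 12.6
tool_pos: [0.5243, -0.202, 0.0844]
tool_rot: [3.142, 0.0, 0.925]
contact_force: [-0.3, -0.6, 0.2]
opening: 0.0425
grip_force: 10.0
```

```bash
python3 plan.py 3 3 264
```

```text
t 12.6 toy [ 24.  -94.5  84.4] s 246.5 wire [ 23.8 -94.4  86.3] F tool [-0.6  0.2 -0.2] grip 9.999919112306088 0.04253292887187497
249.0 [-0.3, -0.03, 0.01, 0.0, 0.0, 0.029]
257.0 [-1.02, -0.05, 0.01, 0.0, 0.0, 0.023]
264.0 [-1.75, -0.06, 0.01, 0.0, 0.0, 0.007]
```

Request:
play_rows:
  rows:
    - [-0.1,0,0,0,0,0,0.3]
    - [-0.2,0,0,0,0,0,0.3]
    - [-0.3,-0.01,0,0,0,0,0.3]
    - [-0.4,-0.01,0,0,0,0,0.3]
    - [-0.5,-0.01,0,0,0,0,0.3]
    - [-0.6,-0.02,0,0,0,0,0.3]
    - [-0.7,-0.02,0,0,0,0,0.3]
    - [-0.8,-0.02,0,0,0,0,0.3]
    - [-0.9,-0.03,0,0,0,0,0.3]
    - [-1.0,-0.03,0,0,0,0,0.3]

```text
time: 13.6
tool_pos: [0.5181, -0.2097, 0.0845]
tool_rot: [3.142, 0.0, 0.925]
contact_force: [-0.3, 0.6, 0.2]
opening: 0.0427
grip_force: 10.0
```

Request:
play_rows:
  rows:
    - [-0.1,0,0,0,0,0,0.3]
    - [-0.2,0,0,0,0,0,0.3]
    - [-0.3,-0.01,0,0,0,0,0.3]
    - [-0.4,-0.01,0,0,0,0,0.3]

```text
time: 14.0
tool_pos: [0.516, -0.212, 0.0845]
tool_rot: [-3.142, -0.001, 0.925]
contact_force: [2.5, 4.4, -0.2]
opening: 0.043
grip_force: 10.0
```

```bash
python3 plan.py 3 3 267;python3 - <<'E'
from path import *
p,d=optics.read_camera('side')
cv2.imwrite('pics/s3.png',cv2.resize(p[220:290,260:350,::-1],None,fx=8,fy=8,interpolation=cv2.INTER_CUBIC))
E
```

```text
t 14.0 toy [  19.9 -106.8   84.5] s 259.5 wire [  19.8 -106.8   86.3] F tool [ 5.  -0.6  0.2] grip 9.999910733895376 0.04295457208721172
262.0 [-0.3, -0.0, 0.02, -0.0, -0.001, 0.012]
265.0 [-0.53, -0.0, 0.02, -0.0, -0.001, 0.006]
267.0 [-0.75, -0.0, 0.02, -0.0, -0.001, -0.002]
```

View pics/s3.png

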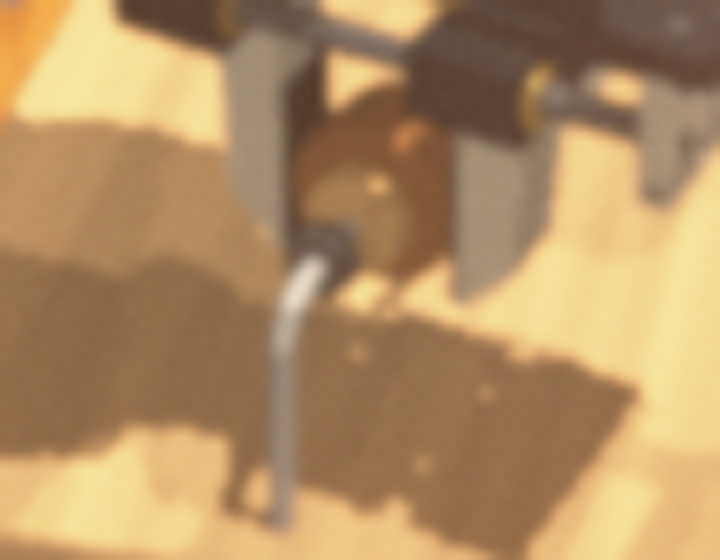

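The crop shows the bead against the disc at (360,215), with the collar in front at (325,250). The push force is 5 N, so the disc is sliding and I keep pushing slowly.

Request:
play_rows:
  rows:
    - [-0.1,0,0,0,0,0,0.3]
    - [-0.2,0,0,0,0,0,0.3]
    - [-0.3,0,0,0,0,0,0.3]
    - [-0.4,0,0,0,0,0,0.3]
    - [-0.5,0,0,0,0,0,0.3]
    - [-0.6,0,0,0,0,0,0.3]
    - [-0.7,0,0,0,0,0,0.3]

```text
time: 14.75
tool_pos: [0.5118, -0.2177, 0.0844]
tool_rot: [-3.142, -0.001, 0.925]
contact_force: [1.5, 5.2, 0.6]
opening: 0.0429
grip_force: 10.0
```

```bash
python3 plan.py 1 2 270
```

```text
t 14.75 toy [  17.9 -113.6   84.4] s 266.6 wire [  17.8 -113.6   86.3] F tool [ 5.1 -1.9 -0.6] grip 10.000082561164163 0.042851744871922455
268.0 [-0.1, -0.01, 0.01, -0.0, -0.001, -0.004]
270.0 [-0.34, -0.0, 0.01, 0.0, -0.001, -0.012]
```

Request:
play_rows:
  rows:
    - [-0.05,0,0,0,0,0,0.3]
    - [-0.1,0,0,0,0,0,0.3]
    - [-0.15,0,0,0,0,0,0.3]
    - [-0.2,0,0,0,0,0,0.3]

```text
time: 15.15
tool_pos: [0.5106, -0.2193, 0.0844]
tool_rot: [3.142, -0.001, 0.925]
contact_force: [2.3, 3.6, -0.4]
opening: 0.0425
grip_force: 10.0
```

Request:
play_rows:
  rows:
    - [-0.04,0,0,0,0,0,0.3]
    - [-0.08,0,0,0,0,0,0.3]
    - [-0.08,0,0,0,0,0,0.3]

```text
time: 15.45
tool_pos: [0.5102, -0.2196, 0.0844]
tool_rot: [-3.141, -0.002, 0.925]
contact_force: [2.9, 5.7, 0.0]
opening: 0.0428
grip_force: 10.0
```

Request:
play_rows:
  rows:
    - [-0.04,0,0,0,0,0,0.3]
    - [-0.08,0,0,0,0,0,0.3]
    - [-0.08,0,0,0,0,0,0.3]

```text
time: 15.75
tool_pos: [0.5099, -0.2198, 0.0844]
tool_rot: [-3.141, -0.002, 0.925]
contact_force: [5.1, 8.2, -0.6]
opening: 0.0432
grip_force: 10.0
```

```bash
python3 plan.py 1 2 272
```

```text
t 15.75 toy [  17.  -116.3   84.4] s 269.4 wire [  17.  -116.3   86.3] F tool [ 9.6 -0.9  0.7] grip 9.999617863213643 0.04319445707215834
270.0 [-0.1, 0.02, 0.02, -0.0, -0.002, -0.014]
272.0 [-0.26, 0.02, 0.02, -0.0, -0.002, -0.021]
```

The push force rose to 9.6 N with almost no further travel, so the disc is on its collar after about 12 mm. I'll ease back, lower the bead to its hanging height and release.

Request:
play_rows:
  rows:
    - [0.08,0,0,0,0,0,0.3]
    - [0.2,0,0,0,0,0,0.3]
    - [0.3,0,0.1,0,0,0,0.3]
    - [0.3,0,0.25,0,0,0,0.3]
    - [0.3,0,0.3,0,0,0,0.3]
    - [0.3,0,0.3,0,0,0,0.5]
    - [0.3,0,0.3,0,0,0,0.6]
    - [0.3,0,0.3,0,0,0,0.8]
    - [0.3,0,0.3,0,0,0,0.9]
    - [0.3,0,0.3,0,0,0,0.9]
    - [0.3,0,-1,0,0,0,0.9]
    - [0.3,0,-3,0,0,0,0.9]
    - [0.3,0,-6,0,0,0,0.9]
    - [0.3,0,-10,0,0,0,0.9]
    - [2,0,-14,0,0,0,0.9]
    - [6,0,-15,0,0,0,0.9]
    - [9,0,-15,0,0,0,0.9]
    - [9,0,-15,0,0,0,0.9]
    - [9,0,-15,0,0,0,0.9]

```text
time: 17.65
tool_pos: [0.5634, -0.149, 0.235]
tool_rot: [3.141, 0.0, 0.926]
contact_force: [1.0, 0.5, 0.6]
opening: 0.0822
grip_force: 0.0
```

Run:
```python
from path import *
s=robot.observe();p,d=optics.read_camera('wrist');print(s['time'],s['tool_pos'],s['opening'])
q,_=optics.read_camera('side')
A=cv2.resize(p[100:300,220:420,::-1],(500,500),interpolation=cv2.INTER_CUBIC);B=cv2.resize(q[220:290,270:310,::-1],(286,500),interpolation=cv2.INTER_CUBIC)
cv2.imwrite('pics/end.png',np.hstack([A,B]))
```

```text
17.65 [ 0.56335798 -0.14899719  0.23497495] 0.08221337184192373
```

View pics/end.png

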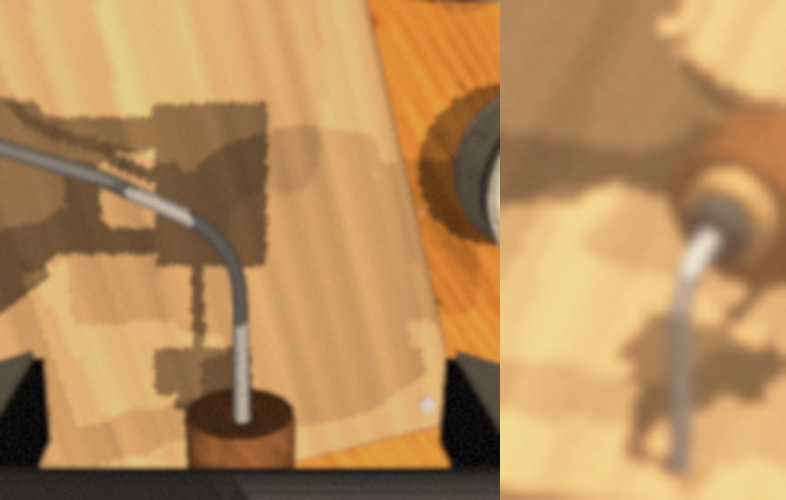

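The bead hangs free at (240,430), with the disc right against the collar at (735,215) in the side crop. The gripper is clear, so I hand in.

```bash
python3 -c "
from cell import robot
print(robot.hand_in())"
```

```text
the job is handed in; nothing more can be done
None
```

The job is handed in, with no verdict returned: the bead was slid round both bends (wrist force under about 1 N at each check), the stop disc was pushed about 12 mm onto its collar (about 10 N at the end), and the bead was released on the last leg; the arm stayed clear of the bottle, tin and sanding block.

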